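# Hold a snap ring open at the stub's groove for measuring

## Robot

A 6-joint arm with a two-finger parallel gripper is mounted at the origin on the work surface. World frame = base frame: x ahead of the robot, y to its left, z up, the work surface at z = 0. Lengths are in m, angles in degrees, forces in N, time in s.
With the tool pointing down it reaches from about 0.4 to 0.825 m from the base axis. Payload 7 kg.
Tool frame: the origin (TCP) lies midway between the tips of the shut fingers; the grasp point (between the pads) lies 19 mm behind it; z points along the fingers, x is the direction in which the jaws open and shut, and the axes are right-handed (so a half turn about z gives the same grasp; the last joint's range is limited). The gripper opens to 88 mm and grips with 3 to 60 N. Pads are 19 mm wide; open, the fingers measure 130 mm over their backs; the gripper's body (78 mm by 193 mm) begins 47 mm behind the grasp point.
Start: joints at [-59.124, 20.546, 0.682, 0, -70.136, -16.507], TCP at [0.167, -0.654, 0.227] pointing down, gripper open.
Joint ranges: [-176.03, 176.03], [-82.01, 121.73], [-58.28, 71.71], [-173.87, 95.51], [-174.79, -0.11], [-173.66, 173.66]. Speed limits (degrees/s): [136.94, 136.94, 172.46, 180, 180, 180].

## Interface

Orientations are given as [roll, pitch, yaw] about the fixed x, y, z axes, in that order (R = Rz(yaw) Ry(pitch) Rx(roll)).
In Python, from plant import * gives the robot as it stands. The module is installed in compiled form; this text tells all that it offers.
- The arm moves only by the shell command python3 -m pendant 'ROWS' [OPENING]. ROWS is JSON, a list that holds one entry, the list of rows, each a list of 6 numbers: the shift along the world's x, y, z in mm, then the turn, a rotation vector about the world's x, y, z in degrees. A call has 1 to 10 rows; each row is the pose to reach, as a shift and turn from the pose commanded when the call began; what a row does not reach only later rows make up. A row lasts 1/8 s, in which the tool goes at most 62.5 mm and 10.7 degrees, less where a joint would pass 70% of its speed; a pose out of reach is approached as far as the arm can. A call with a gripper value outside its range is refused whole. OPENING is the closure, from -1 (fully open) to 1 (shut), set as the call begins (- or left out, the last holds). The fingers move at their own pace and stop on an object; the grip force is fixed at half the most. Time passes only in rows, so rows that repeat a pose let the fingers close. It gives the time, the measured TCP pose, the force and the opening at its end, in the units of the state.
- get_obs(): the state, without advancing time (a new reading comes with each control period).
- snapshot(name): name is "scene" or "top" or "wrist"; returns a dict with "pixels" (480x640x3 uint8, red, green, blue), "depth" (480x640 float32, m along the optical axis (not along the pixel's ray), 0 where there is no reading), "fx", "fy", "cx", "cy" (pixels), "dist" ([k1, k2, p1, p2, k3] as OpenCV has them; the pictures are not rectified), "pose" (4x4, takes a point from camera to world coordinates); the wrist camera has in their place "tool_from_camera" (4x4, takes a point from camera to tool coordinates, whose origin is the TCP and whose axes are the tool frame's). Camera axes: x right, y down, z forward; pixel columns grow to the right and rows downward; lengths in m; the calibration is good to about 2 mm. A picture is of the moment at which its call begins: read the wrist's pose just before it.
- close_job(): hands the job in, once; it reports no verdict.
The state is a dict: "clock": time; "joint_pos": joint angles; "qvel": joint speeds; "tau": joint torques, N m; "tool_pos": TCP position; "orientation": TCP orientation; "force": force on the tool from outside, world axes, zero at the start; "moment": the same for the moment, N m; "opening": finger opening in m.
Only numpy, scipy, OpenCV 4.12 (cv2) and the standard library are available. Lean on these libraries where they do the work, as an engineer would, in place of code of your own. Each camera call takes 0.05 s, during which the arm holds its last target. There are 200 camera calls.

## Task

Pick up the blue holed plate and lower it (do not drop it) over the stub axle and the two brass pins of the measuring nest until it lies flush on the seat, and leave it there. Then lift the red-handled pliers out of their stand, squeeze the handles fully so that the snap ring on the tips opens, slide the open ring down over the stub until it is level with the groove, centred on the stub, and finish there still squeezing: the ring held open around the groove, level, clear of the plate, carried by the pliers alone. Leave the mouse, the step gauge and the lens cap where they are.

Things in the scene. Friction and masses are not known exactly. Their poses are not given: they have to be found in the camera images.
- nest: Fixed black and white nest, 190 x 130 x 15 mm; origin on the table under its middle, x along the long side, z up. On it an aluminium seat, 126 x 46 mm (long in x), its top 27 mm above the table. On the seat, at x = -48 and +48 mm, two brass pins, 10 mm diameter, 16 mm tall, the upper 9 mm tapering to 4 mm; in the middle a steel stub axle, 30 mm diameter.
- seat (a point): Point on the stub's axis at the height of the seat's top (27 mm above the table); axes as the nest.
- groove (a point): Point on the stub's axis at mid-height of its dark groove, 63.5 mm above the table; the groove is 11 mm wide (58 to 69 mm above the table), 25.6 mm in diameter. Axes as the nest.
- stub_top (a point): Centre of the stub's top, 80 mm above the table (53 above the seat). The top 4 mm taper from 30 to 22 mm diameter.
- plate: Loose blue plate, 0.15 to 0.31 kg, flat on the table: 124 x 48 x 8 mm (long in x) with a square boss on its middle, 28 mm high in all. Two 13 mm holes at x = -48 and +48 mm. Origin at the centre of the underside, z up. Grip it across y, on the flat sides 48 mm apart. Either way round fits the nest; then its underside is 27 mm above the table.
- stand: Fixed grey stand, base 90 x 130 mm; origin on the table under the middle. Two uprights at y = -40 and +40 mm (10 mm thick, 44 mm deep in x), 83 mm tall, with 12 mm wide notches open to the top, notch floor at 75 mm. The pliers' cross-bar lies in the notches: lift it straight up.
- pliers: Loose ring-spreading pliers, about 0.22 kg, upright in the stand, handles up, yaw as the stand's. Origin on the pivot, 86 mm above the table in the stand; x along the pivot, y the direction in which the handles are squeezed, z up. Red handles from z = 25 to 68 mm, 12 mm wide in x. The steel tips end at z = -62 mm and carry the snap ring, which stays on them.
- ring (a point): Point fixed to the pliers at x = -11.4, y = 0, z = -62 mm: the middle of the opened snap ring, where the stub's axis should pass; 24 mm above the table in the stand. The ring is flat, steel, 3 mm thick, open towards +x. At rest its inner diameter is 28 mm, too small for the stub; squeezed to the stop it clears the stub by about 2 mm all round.
- handle_l (a joint): Turn of the +y handle, 0 at rest to about 0.18 rad squeezed to the stop (the other handle turns alike, the ring opens with them); it springs back when let go. At full squeeze the spring pushes back with about 8 N on each handle; hold with 20 N or more. Squeezing in the stand can shift the arm a few mm against the pliers.
- mouse: Black computer mouse 105 x 60 x 30 mm, bystander; origin at the underside.
- step_gauge: Dark steel stepped block 30 x 110 x 48 mm, bystander; origin at the underside.
- lens_cap: White round lens cap, 52 mm diameter, 30 mm high, bystander; origin at the underside.
- boss (a point): Centre of the top of the plate's boss (48 x 48 x 20 mm, on the plate), 28 mm above the plate's underside. A 34 mm hole runs down through boss and plate. On the seat it is 55 mm above the table, 3 mm below the groove.
- grip (a point): Point between the pliers' red handles where they are best gripped across y: x = y = 0, z = 45 mm of the pliers, 131 mm above the table in the stand. The handles' outer faces are here about 52 mm apart at rest (60 mm at their top), and 36 mm apart and parallel when squeezed to the stop.
- bar (a point): Middle of the underside of the pliers' steel cross-bar (10 x 92 x 10 mm, long in y), z = -11 mm of the pliers; it lies on the notch floors of the stand, 75 mm above the table.
There are look-alikes about, which are no part of the job. Of the things that look like the pliers, the larger one is meant. Several things look just like the nest: the one meant starts farthest from the robot's base.

How it is judged (in metres and radians):
On the way, in this order (a step that is already met when the one before it is completed fails the run):
1. the plate lies flush on the seat over stub and pins (z of plate in the frame of seat between -0.0015 and 0.0015 m and horizontal distance between plate and seat below 0.003 m and angle between plate's own z axis and vertical below 0.03 rad and contact force between the fingers and plate below 0.1 N), for 0.2 s.
2. the pliers are squeezed and the open ring is above the stub (value of joint handle_l above 0.15 rad and z of ring in the frame of stub_top above 0 m and horizontal distance between ring and stub_top below 0.02 m), for 0.1 s.
At the end, for the whole second after the job is handed in: Plate on the seat (1.5 mm in height, 3 mm sideways, 0.03 rad). Pliers held still, squeezed (handle_l over 0.15 rad, over 5 N), upright within 0.12 rad; ring's middle within 5 mm of the stub's axis and 4 mm of the groove's mid-height; pliers press under 0.5 N on the plate, 5 N on the nest (z of plate in the frame of seat between -0.0015 and 0.0015 m and horizontal distance between plate and seat below 0.003 m and angle between plate's own z axis and vertical below 0.03 rad and value of joint handle_l above 0.15 rad and horizontal distance between ring and groove below 0.005 m and z of ring in the frame of groove between -0.004 and 0.004 m and angle between pliers's own z axis and vertical below 0.12 rad and linear speed of pliers below 0.03 m/s and contact force between the fingers and pliers above 5 N and contact force between pliers and plate below 0.5 N and contact force between pliers and nest below 5 N); the arm keeps its last pose, push and grip.
It fails at once if a bystander was moved by more than 20 mm (distance of any of mouse, step_gauge, lens_cap from where it was at the start of the episode above 0.02 m).
It fails at once if the plate was dropped (linear speed of plate above 0.4 m/s and contact force between the fingers and plate below 0.1 N).
It also fails if it takes over 58 s, if anything falls off the work surface, if the arm or the gripper's body presses on something with over 40 N, if the wrist force passes 120 N, or if a joint passes its speed limit or range.

## Working session

There is one attempt and no reset: what is moved stays moved. The work goes in short steps, Python scripts to look and compute and a shell command to move; the robot and the scene stay as the last step left them, time stands still between calls to the robot, and variables do not carry over. Pictures are saved under pics/ and viewed, about 8 in all and at most 12, crops included, and the job is handed in when it is done.

```bash
mkdir -p pics; cat > h.py <<'E'
from plant import *
import numpy as np, cv2, pickle
from scipy.spatial.transform import Rotation as R
def T_tool(o):
    T=np.eye(4);T[:3,:3]=R.from_euler('xyz',o['orientation'],degrees=True).as_matrix();T[:3,3]=o['tool_pos'];return T
def snap(n):
    o=get_obs();s=snapshot(n)
    if n=='wrist': s['pose']=T_tool(o)@s['tool_from_camera']
    s['K']=np.array([[s['fx'],0,s['cx']],[0,s['fy'],s['cy']],[0,0,1.]]);s['dist']=np.array(s['dist'],float)
    return s
def save(s,f,crop=None,scale=1):
    im=s['pixels'][...,::-1]
    if crop: x0,y0,x1,y1=crop; im=im[y0:y1,x0:x1]
    if scale!=1: im=cv2.resize(im,None,fx=scale,fy=scale,interpolation=cv2.INTER_CUBIC)
    cv2.imwrite(f,im)
def ray(s,uv):
    p=cv2.undistortPoints(np.array(uv,float).reshape(-1,1,2),s['K'],s['dist']).reshape(-1,2)
    d=np.c_[p,np.ones(len(p))]@s['pose'][:3,:3].T
    return s['pose'][:3,3],d
def onz(s,uv,z):
    c,d=ray(s,uv); return c+d*((z-c[2])/d[:,2])[:,None]
def cloud(s):
    v,u=np.nonzero(s['depth']>0); 
    c,d=ray(s,np.c_[u,v]); return c+d*s['depth'][v,u][:,None],u,v
E
python3 - <<'E'
from h import *
o=get_obs();print({k:np.round(v,3).tolist() for k,v in o.items()})
a=snap('scene');b=snap('top');pickle.dump((a,b),open('s0.pkl','wb'))
for s in(a,b):print(s['pose'].round(3).tolist(),s['fx'],s['dist'])
save(a,'pics/a.png');save(b,'pics/b.png')
E
```

```text
{'clock': 0.0, 'joint_pos': [-59.123, 20.59, 0.634, -0.021, -70.136, -16.508], 'qvel': [-0.041, -0.007, 0.101, -0.043, 0.07, 0.018], 'tau': [0.002, -58.272, 29.307, 6.997, 0.007, -0.0], 'tool_pos': [0.167, -0.653, 0.226], 'orientation': [-179.993, -0.094, 104.362], 'force': [0.011, -0.266, 0.204], 'moment': [-0.003, 0.013, 0.019], 'opening': 0.088}
[[-0.738, 0.548, -0.393, 0.946], [0.674, 0.613, -0.411, 0.531], [0.015, -0.568, -0.823, 1.041], [0.0, 0.0, 0.0, 1.0]] 523.995613175255 [-0.12558839  0.          0.          0.          0.        ]
[[0.015, -0.993, 0.118, 0.335], [-1.0, -0.014, 0.015, 0.064], [-0.013, -0.118, -0.993, 1.461], [0.0, 0.0, 0.0, 1.0]] 608.9131722633199 [-0.01964743  0.          0.          0.          0.        ]
```

View pics/a.png

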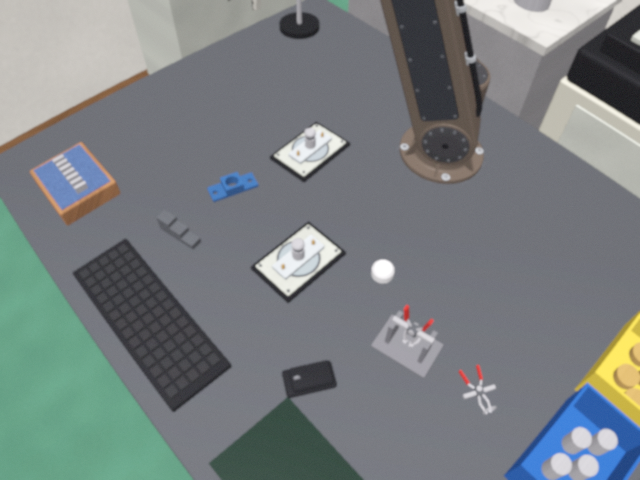

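View pics/b.png

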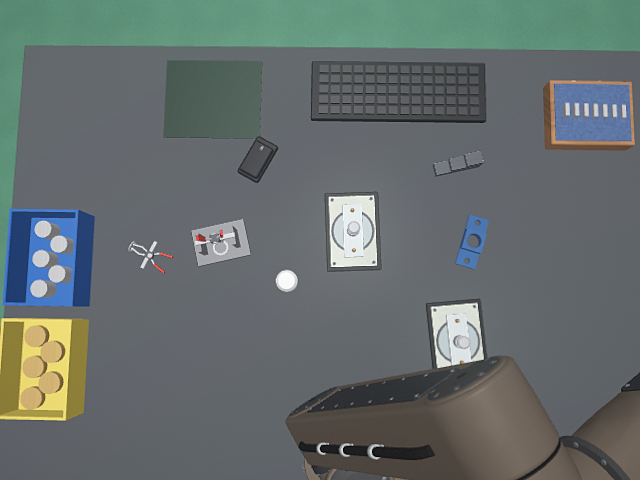

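Top view candidates. Nest look-alikes are at (352,231) and (457,340). Pliers look-alikes are at (215,240) in the stand and (150,255) lying loose. The plate is the only holed blue piece, at (473,242). The mouse (258,159), step gauge (458,163) and lens cap (287,281) are bystanders.

```bash
cat > m1.py <<'E'
from h import *
a,b=pickle.load(open('s0.pkl','rb'))
def comps(s,box,mask,amin):
    x0,y0,x1,y1=box;m=np.zeros(mask.shape,np.uint8);m[y0:y1,x0:x1]=mask[y0:y1,x0:x1]
    n,l,st,c=cv2.connectedComponentsWithStats(m);return [(c[i],st[i,4],(l==i).astype(np.uint8)) for i in range(1,n) if st[i,4]>=amin]
def hsv(s):return cv2.cvtColor(s['pixels'],cv2.COLOR_RGB2HSV)
for nm,s,nb,nb2,pb,lb in(('scene',a,(245,215,350,305),(265,118,352,182),(200,165,265,205),(365,295,500,415)),('top',b,(318,185,388,275),(420,292,490,370),(445,205,500,275),(120,210,255,280))):
    h=hsv(s);H,S,V=h[...,0].astype(int),h[...,1].astype(int),h[...,2].astype(int)
    print('==',nm)
    for q in(nb,nb2):
        c=comps(s,q,((H>5)&(H<25)&(S>70)&(V>60)).astype(np.uint8),3)
        for cc in c:print(' brass',cc[0].round(1),cc[1],onz(s,cc[0],.038).round(4))
        c=max(comps(s,q,((V>150)&(S<60)).astype(np.uint8),50),key=lambda t:t[1])
        r=cv2.minAreaRect(cv2.findContours(c[2],cv2.RETR_EXTERNAL,cv2.CHAIN_APPROX_NONE)[0][0]);p=onz(s,cv2.boxPoints(r),.015);print(' white',r,p.mean(0).round(4),p.round(3)[:,:2].tolist(),np.linalg.norm(p.mean(0)[:2]))
    for cc in comps(s,pb,((H>95)&(H<125)&(S>120)&(V>50)).astype(np.uint8),50):
        r=cv2.minAreaRect(cv2.findContours(cc[2],cv2.RETR_EXTERNAL,cv2.CHAIN_APPROX_NONE)[0][0]);p=onz(s,cv2.boxPoints(r),.008);print(' plate',r,p.mean(0).round(4),p.round(3)[:,:2].tolist())
    for cc in comps(s,lb,(((H<8)|(H>172))&(S>120)&(V>60)).astype(np.uint8),5):print(' red',cc[0].round(1),cc[1],onz(s,cc[0],.13).round(4))
    P,u,v=cloud(s);print(' cloud',len(P))
    for n2,q in(('nest',nb),('nest2',nb2),('plate',pb),('pliers',lb)):
        k=(u>=q[0])&(u<q[2])&(v>=q[1])&(v<q[3]);print(n2,np.percentile(P[k,2],[1,10,50,90,97,99,99.9]).round(4))
E
python3 m1.py; python3 - <<'E'
from h import *
a,b=pickle.load(open('s0.pkl','rb'))
c=lambda s,q,k:cv2.resize(s['pixels'][q[1]:q[3],q[0]:q[2],::-1],(400,300),interpolation=cv2.INTER_CUBIC)
cv2.imwrite('pics/c.png',np.vstack([np.hstack([c(a,(365,295,445,355),4),c(b,(185,210,265,270),4)]),np.hstack([c(b,(300,195,400,270),4),c(b,(430,205,530,280),4)])]))
E
```

```text
== scene
 brass [312.8 242. ] 4 [[0.4854 0.0115 0.038 ]]
 brass [282.6 266.2] 5 [[0.5802 0.0157 0.038 ]]
 white ((297.8128662109375, 258.2772216796875), (45.02344512939453, 75.25347137451172), 49.9697380065918) [0.5284 0.0093 0.015 ] [[0.619, -0.041], [0.426, -0.058], [0.443, 0.064], [0.627, 0.072]] 0.5285112506673717
 white ((309.5000305175781, 148.5), (36.20634460449219, 63.25343322753906), 50.82634735107422) [ 0.2713 -0.2401  0.015 ] [[0.362, -0.286], [0.155, -0.316], [0.185, -0.19], [0.382, -0.168]] 0.3622602508301794
 plate ((231.44778442382812, 184.03465270996094), (20.12539291381836, 48.18541717529297), 70.46334838867188) [ 0.5065 -0.2826  0.008 ] [[0.555, -0.332], [0.432, -0.298], [0.46, -0.233], [0.579, -0.268]]
 red [406.  312.1] 66 [[0.5027 0.3045 0.13  ]]
 red [427.5 324.4] 48 [[0.4914 0.3508 0.13  ]]
 red [478.8 371.6] 48 [[0.4931 0.4802 0.13  ]]
 red [463.6 376.8] 51 [[0.5218 0.467  0.13  ]]
 cloud 305984
nest [-0.0041 -0.0018  0.0024  0.0246  0.0331  0.0769  0.0824]
nest2 [-0.0048 -0.0021  0.0029  0.0249  0.0458  0.0775  0.082 ]
plate [-0.0054 -0.0027  0.001   0.0158  
[... 689 characters left out ...]
02], [0.212, -0.192]] 0.3764898963895948
 plate ((472.4363098144531, 241.716552734375), (22.12183952331543, 50.78993606567383), 16.389541625976562) [ 0.5098 -0.2815  0.008 ] [[0.458, -0.238], [0.576, -0.274], [0.562, -0.325], [0.444, -0.289]]
 red [220.8 233.2] 18 [[0.5063 0.302  0.13  ]]
 red [200.2 237.7] 43 [[0.4956 0.3473 0.13  ]]
 red [165.8 254.9] 27 [[0.4563 0.4221 0.13  ]]
 red [158.9 268.1] 30 [[0.427  0.4361 0.13  ]]
 cloud 305957
nest [-0.0072 -0.0027  0.0114  0.0255  0.0328  0.0779  0.0825]
nest2 [-0.0072 -0.0026  0.0126  0.0408  0.7382  0.7724  0.7922]
plate [-0.0079 -0.0047  0.0003  0.011   0.0271  0.0297  0.0336]
pliers [-0.0088 -0.0052 -0.0003  0.0099  0.0827  0.0978  0.1494]
```

View pics/c.png

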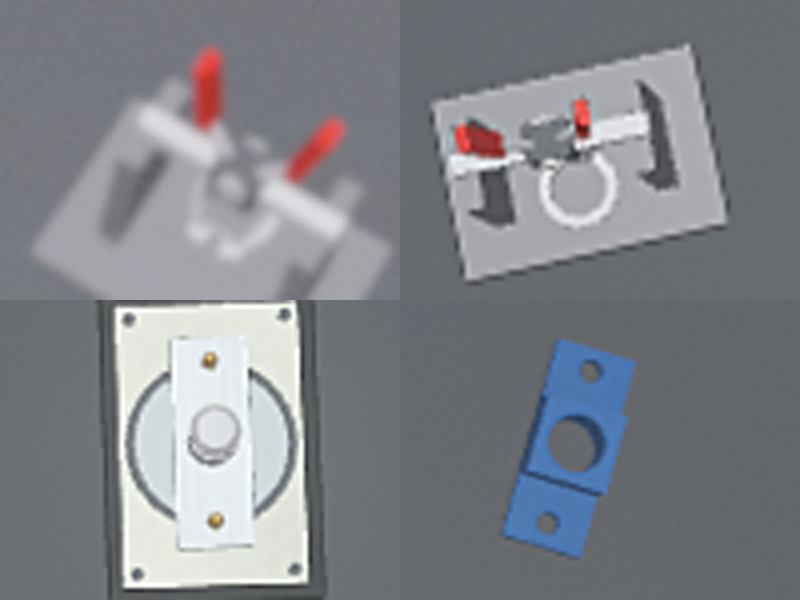

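The larger nest and pliers are confirmed: the far nest at about (0.531, 0.007), and the pliers in the stand with yaw about 12.5°. The plate is at about (0.508, -0.282) with yaw -16.7°. I'll hover over it.

```bash
python3 -m pendant '[[[20,22,0,0,0,-2],[58,63,0,0,0,-5],[99,108,0,0,0,-9],[140,152,0,0,0,-13],[181,197,0,0,0,-17],[222,242,0,0,0,-21],[263,286,0,0,0,-25],[304,331,0,0,0,-28],[331,361,0,0,0,-31],[341,371,0,0,0,-31]]]' -1
python3 -m pendant '[[[0,0,0,0,0,0]]]'
python3 - <<'E'
from h import *
s=snap('wrist');pickle.dump(s,open('w1.pkl','wb'));print(s['pose'].round(3).tolist(),s['fx'],s['dist']);save(s,'pics/w1.png')
E
```

```text
clock: 1.35
tool_pos: [0.5097, -0.281, 0.2261]
orientation: [-180.0, -0.0, 73.5]
force: [-0.4, 0.1, 0.1]
opening: 0.0875
clock: 1.48
tool_pos: [0.5087, -0.2823, 0.2261]
orientation: [-180.0, 0.0, 73.5]
force: [0.4, 0.1, 0.7]
opening: 0.0879
[[0.283, 0.918, 0.276, 0.434], [0.959, -0.272, -0.081, -0.26], [0.001, 0.287, -0.958, 0.384], [0.0, 0.0, 0.0, 1.0]] 359.9013375262518 [0.01380046 0.         0.         0.         0.        ]
```

View pics/w1.png

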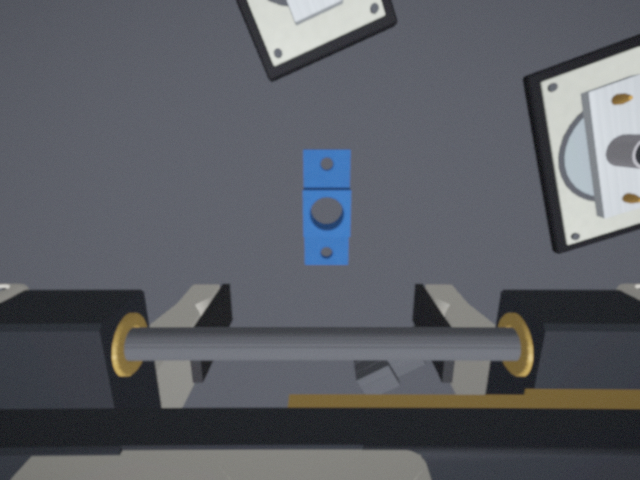

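The wrist view shows the plate at (327,207), aligned with the jaws, and part of a nest at the top and right. Next I'll compute the plate's pose from this view.

```bash
cat > pl.py <<'E'
from h import *
import sys
def meas(s):
    h=cv2.cvtColor(s['pixels'],cv2.COLOR_RGB2HSV).astype(int)
    m=((h[...,0]>95)&(h[...,0]<125)&(h[...,1]>110)&(h[...,2]>40)).astype(np.uint8)
    n,l,st,c=cv2.connectedComponentsWithStats(m);i=1+np.argmax(st[1:,4]);m=(l==i).astype(np.uint8)
    cs,hi=cv2.findContours(m,cv2.RETR_CCOMP,cv2.CHAIN_APPROX_NONE)
    r=cv2.minAreaRect(max(cs,key=len));p=onz(s,cv2.boxPoints(r),.008)
    print('rect',p.mean(0).round(4),p.round(4)[:,:2].tolist())
    for k,cc in enumerate(cs):
        if hi[0][k][3]>=0 and cv2.contourArea(cc)>8:
            e=cv2.moments(cc);q=(e['m10']/e['m00'],e['m01']/e['m00']);print('hole',np.round(q,1),e['m00'],onz(s,q,.004).round(4),onz(s,q,.028).round(4))
    P,u,v=cloud(s);k=m[v,u]>0;P=P[k]
    b=P[P[:,2]>.022];f=P[(P[:,2]<.014)]
    for n,q in(('boss',b),('flat',f)):
        r=cv2.minAreaRect((q[:,:2]*1000).astype(np.float32));print(n,len(q),np.median(q[:,2]).round(4),np.round(r[0],1),np.round(r[1],1),round(r[2],1))
meas(pickle.load(open(sys.argv[1],'rb')))
E
python3 pl.py w1.pkl
```

```text
rect [ 0.5097 -0.2771  0.008 ] [[0.4433, -0.2835], [0.4573, -0.236], [0.5769, -0.2683], [0.5614, -0.3205]]
hole [325.9 251.4] 93.0 [[ 0.5561 -0.2912  0.004 ]] [[ 0.5484 -0.2892  0.028 ]]
hole [326.2 210.3] 684.5 [[ 0.5116 -0.2779  0.004 ]] [[ 0.5067 -0.2768  0.028 ]]
hole [326.4 163.3] 129.5 [[ 0.4642 -0.2639  0.004 ]] [[ 0.4623 -0.2636  0.028 ]]
boss 1404 0.0276 [ 510.  -277.5] [48.7 48.2] 73.5
flat 3035 0.0076 [ 510.1 -278.2] [ 49.9 124.7] 73.5
```

```bash
python3 -m pendant '[[[0,1,-20,0,0,0],[1,3,-60,0,0,0],[1,4,-105,0,0,0],[1,4,-150,0,0,0],[1,4,-185,0,0,0],[1,4,-208,0,0,0],[1,4,-219,0,0,0],[1,4,-222,0,0,0],[1,4,-222,0,0,0]]]' -1
python3 -m pendant '[[[0,0,0,0,0,0],[0,0,0,0,0,0],[0,0,0,0,0,0],[0,0,0,0,0,0]]]' 1
```

```text
clock: 2.65
tool_pos: [0.5098, -0.2793, 0.0053]
orientation: [179.9, -0.0, 73.4]
force: [-0.3, -0.3, 0.4]
opening: 0.0877
clock: 3.15
tool_pos: [0.5096, -0.2788, 0.0047]
orientation: [180.0, -0.0, 73.4]
force: [0.2, -0.0, -0.6]
opening: 0.0534
```

```bash
python3 -m pendant '[[[0,0,0,0,0,0],[0,0,0,0,0,0],[0,0,0,0,0,0],[0,0,5,0,0,0],[0,0,20,0,0,0],[0,0,60,0,0,0],[0,0,110,0,0,0],[0,0,160,0,0,0],[0,0,205,0,0,0],[0,0,225,0,0,0]]]'
python3 -m pendant '[[[5,10,4,0,0,1],[20,45,10,0,0,3],[39,86,20,0,0,6],[58,128,20,0,0,9],[78,172,20,0,0,12],[98,215,20,0,0,15],[117,258,20,0,0,18],[127,280,20,0,0,19],[130,286,20,0,0,19],[130,286,20,0,0,19]]]'
python3 -m pendant '[[[0,0,0,0,0,0]]]'
python3 - <<'E'
from h import *
s=snap('wrist');pickle.dump(s,open('w2.pkl','wb'));save(s,'pics/w2.png');print(get_obs()['tool_pos'])
E
```

```text
clock: 4.4
tool_pos: [0.5102, -0.2793, 0.2339]
orientation: [179.7, -0.0, 73.4]
force: [-0.5, -0.9, -2.3]
opening: 0.0479
clock: 5.65
tool_pos: [0.639, 0.0071, 0.2489]
orientation: [-179.9, 0.0, 92.4]
force: [-0.3, 0.1, -1.7]
opening: 0.0477
clock: 5.78
tool_pos: [0.639, 0.0062, 0.2495]
orientation: [-180.0, 0.0, 92.3]
force: [0.3, -0.5, -2.6]
opening: 0.0476
[0.63908118 0.0061157  0.24969579]
```

View pics/w2.png

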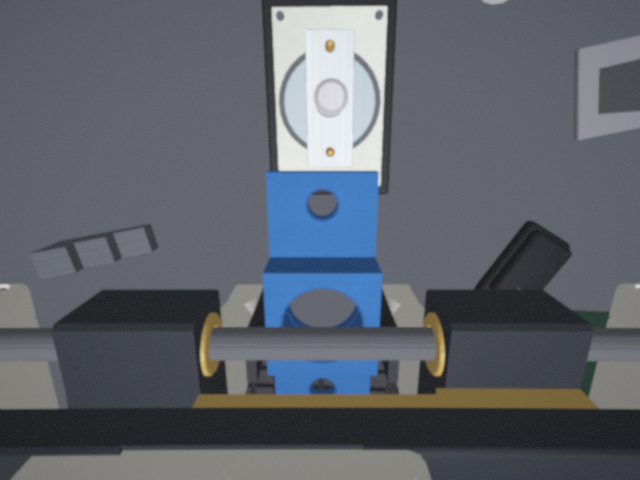

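The wrist view shows the held plate (near hole at (322,203), boss hole at (322,310)). The nest has its stub at (330,97) and pins at (330,46) and (330,152).

```bash
cat > m2.py <<'E'
from h import *
s=pickle.load(open('w2.pkl','rb'));h=cv2.cvtColor(s['pixels'],cv2.COLOR_RGB2HSV).astype(int);H,S,V=[h[...,i] for i in range(3)]
o=get_obs();tz=o['tool_pos'][2]
m=((H>5)&(H<28)&(S>100)&(V>60)).astype(np.uint8);m[:, :300]=0;m[:,360:]=0;m[170:]=0
n,l,st,c=cv2.connectedComponentsWithStats(m);pins=[c[i] for i in range(1,n) if st[i,4]>5]
q=np.array([onz(s,p,.037)[0] for p in pins]);print('pins px',np.round(pins,1),q.round(4),'mid',q.mean(0).round(4),'yaw',np.degrees(np.arctan2(*(q[-1]-q[0])[[1,0]])),np.linalg.norm(q[0]-q[-1]))
P,u,v=cloud(s);k=(u>290)&(u<370)&(v<170)&(P[:,2]>.07)&(P[:,2]<.09);print('stub',k.sum(),np.median(P[k,2]));print(cv2.minEnclosingCircle((P[k][:,:2]*1000).astype(np.float32)))
# corners of white face
w=((V>140)&(S<70)).astype(np.uint8);w[170:]=0
g=cv2.cvtColor(s['pixels'],cv2.COLOR_RGB2GRAY)[60:135,300:365];g=cv2.GaussianBlur(g,(3,3),0)
for t in(20,25,30,40):
    C=cv2.HoughCircles(g,cv2.HOUGH_GRADIENT,1,40,param1=80,param2=t,minRadius=12,maxRadius=22)
    if C is not None:
        x,y,r=C[0,0];print('hough',x+300,y+60,r,onz(s,(x+300,y+60),.08).round(4))
# held plate
b=((H>95)&(H<125)&(S>110)&(V>30)).astype(np.uint8)
P2=P;k=(b[v,u]>0)&(v>165)&(v<275)&(P[:,2]>tz-.015)&(P[:,2]<tz+.035);
A=P[k];f=A[A[:,2]<tz+.012];bo=A[A[:,2]>tz+.018];print('flat z',np.median(f[:,2])-tz,'boss z',np.median(bo[:,2])-tz)
zf=np.median(f[:,2]);
cs,hi=cv2.findContours(b,cv2.RETR_CCOMP,cv2.CHAIN_APPROX_NONE)
for i,cc in enumerate(cs):
    if hi[0][i][3]>=0 and cv2.contourArea(cc)>150:
        (x,y),ax,an=cv2.fitEllipse(cc);print('hole',x,y,ax,'flat top',onz(s,(x,y),tz+.0033).round(4),'boss top',onz(s,(x,y),tz+.0233).round(4))
        if cv2.contourArea(cc)>300: 
            z=tz+(.0033 if y<230 else .0233);w=onz(s,cc.reshape(-1,2),z)[:,:2]*1000;print('   world circ',cv2.minEnclosingCircle(w.astype(np.float32)),w.min(0),w.max(0))
row=onz(s,[(322,172)],tz+.0033);print('far edge',row.round(4), 'width edges',[ (np.nonzero(b[r])[0].min(),np.nonzero(b[r])[0].max()) for r in(180,200,240)], onz(s,[(np.nonzero(b[190])[0].min(),190),(np.nonzero(b[190])[0].max(),190)],tz+.0033).round(4).tolist())
print(o['tool_pos'],o['orientation'])
E
python3 m2.py
```

```text
pins px [[329.4  45.5]
 [329.6 151.5]] [[0.4844 0.0071 0.037 ]
 [0.5788 0.0117 0.037 ]] mid [0.5316 0.0094 0.037 ] yaw 2.7916008492438755 0.09450445593334915
stub 1094 0.07897712462721224
((531.1801147460938, 9.481210708618164), 15.469121932983398)
hough 327.5 95.5 15.9 [[0.531  0.0068 0.08  ]]
hough 327.5 95.5 15.9 [[0.531  0.0068 0.08  ]]
hough 327.5 95.5 15.9 [[0.531  0.0068 0.08  ]]
flat z 0.0028409813313569343 boss z 0.02132344779085424
hole 322.1337585449219 383.8338623046875 (11.90482234954834, 20.792621612548828) flat top [[0.6832 0.0083 0.253 ]] boss top [[0.6674 0.0077 0.273 ]]
hole 321.9868469238281 202.75439453125 (26.468286514282227, 29.470470428466797) flat top [[0.5904 0.0045 0.253 ]] boss top [[0.5866 0.0043 0.273 ]]
   world circ ((590.1060791015625, 4.446156978607178), 6.559230804443359) [584.38036438  -2.0768633 ] [596.29505614  10.98383075]
far edge [[0.5772 0.0039 0.253 ]] width edges [(np.int64(266), np.int64(376)), (np.int64(267), np.int64(377)), (np.int64(269), np.int64(375))] [[0.5858, -0.0193, 0.253], [0.5838, 0.0282, 0.253]]
[0.63908118 0.0061157  0.24969579] [-1.79996746e+02 -2.10991399e-04  9.22959385e+01]
```

```bash
python3 -m pendant '[[[-8,0,0,0,0,0],[-30,1,0,0,0,0],[-60,2,0,0,0,0],[-90,3,0,0,0,0],[-104,3,-5,0,0,0],[-107,3,-30,0,0,0],[-107,3,-70,0,0,0],[-107,3,-115,0,0,0],[-107,3,-143,0,0,0],[-107,3,-150,0,0,0]]]'
python3 -m pendant '[[[0,0,0,0,0,0],[0,0,0,0,0,0]]]'
python3 - <<'E'
from h import *
s=snap('wrist');pickle.dump(s,open('w3.pkl','wb'));t=snap('top');u=snap('scene');pickle.dump((t,u),open('s3.pkl','wb'))
c=lambda s,q:cv2.resize(s['pixels'][q[1]:q[3],q[0]:q[2],::-1],(400,300),interpolation=cv2.INTER_CUBIC)
cv2.imwrite('pics/w3.png',np.vstack([cv2.resize(s['pixels'][160:420,200:440,::-1],(800,300)),np.hstack([c(t,(310,190,390,250)),c(u,(260,200,340,260))])]))
E
```

```text
clock: 7.08
tool_pos: [0.5314, 0.0095, 0.0978]
orientation: [-179.8, 0.1, 92.3]
force: [0.2, 0.5, -1.1]
opening: 0.0477
clock: 7.32
tool_pos: [0.5335, 0.0104, 0.1009]
orientation: [179.9, -0.0, 92.4]
force: [-0.6, -0.1, -1.9]
opening: 0.0479
```

View pics/w3.png

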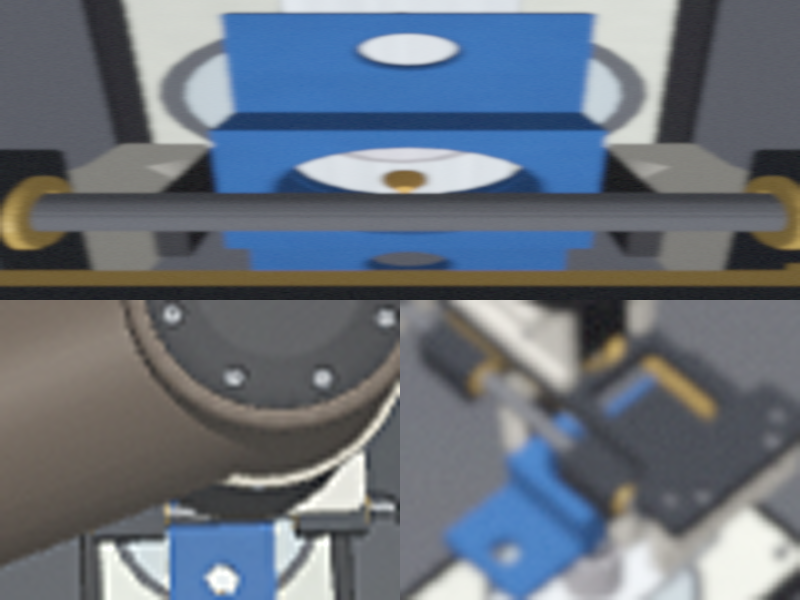

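```bash
python3 - <<'E'
from h import *
s=pickle.load(open('w3.pkl','rb'));h=cv2.cvtColor(s['pixels'],cv2.COLOR_RGB2HSV).astype(int);H,S,V=[h[...,i] for i in range(3)]
T=s['pose']@np.linalg.inv(s['tool_from_camera']);tz=T[2,3];print('tcp',T[:3,3].round(4))
b=((H>95)&(H<125)&(S>110)&(V>30)).astype(np.uint8);b[:,:200]=0;b[:,440:]=0
cs,hi=cv2.findContours(b,cv2.RETR_CCOMP,cv2.CHAIN_APPROX_NONE)
for i,cc in enumerate(cs):
    if hi[0][i][3]>=0 and cv2.contourArea(cc)>200:
        w=onz(s,cc.reshape(-1,2),tz+.0033)[:,:2]*1000;c,r=cv2.minEnclosingCircle(w.astype(np.float32));print('hole',cc.reshape(-1,2).mean(0),c,r,'->centre',c[0]+48,c[1]+2)
m=((H>5)&(H<28)&(S>100)&(V>60)).astype(np.uint8);m[:, :300]=0;m[:,345:]=0;m[:305]=0;m[328:]=0
p=np.argwhere(m)[:,::-1];print('pin',p.mean(0),p.min(0),p.max(0),onz(s,p.mean(0),.037),'-> centre',onz(s,p.mean(0),.037)[0]*1000-[48,2,0])
for _ in range(4):print(np.round(get_obs()['tool_pos'],4))
E
```

```text
tcp [0.5335 0.0104 0.1009]
hole [322.   384.22] (577.9844360351562, 12.522478103637695) 5.619377613067627 ->centre 625.9844360351562 14.522478103637695
hole [321.98837209 202.45348837] (484.5881042480469, 8.564152717590332) 7.058356285095215 ->centre 532.5881042480469 10.564152717590332
pin [320.95652174 316.2826087 ] [316 309] [326 326] [[0.57639433 0.01181815 0.037     ]] -> centre [528.3943344    9.81815303  37.        ]
[0.5331 0.0103 0.1006]
[0.5331 0.0103 0.1006]
[0.5331 0.0103 0.1006]
[0.5331 0.0103 0.1006]
```

```bash
python3 -m pendant '[[[-1,-1,0,0,0,0],[-1,-1,-5,0,0,0],[-1,-1,-12,0,0,0],[-1,-1,-22,0,0,0],[-1,-1,-32,0,0,0],[-1,-1,-42,0,0,0],[-1,-1,-48,0,0,0],[-1,-1,-50,0,0,0]]]'
python3 -m pendant '[[[0,0,-3,0,0,0],[0,0,-6,0,0,0],[0,0,-9,0,0,0],[0,0,-11,0,0,0],[0,0,-13,0,0,0]]]'
```

```text
clock: 8.48
tool_pos: [0.5313, 0.009, 0.049]
orientation: [-180.0, 0.0, 92.4]
force: [-0.1, -0.1, -2.2]
opening: 0.048
clock: 9.1
tool_pos: [0.5315, 0.0091, 0.0365]
orientation: [180.0, -0.0, 92.4]
force: [-0.3, -0.1, -2.2]
opening: 0.0475
```

No contact so far. Next come the last millimetres.

```bash
python3 -m pendant '[[[0,0,-2,0,0,0],[0,0,-3,0,0,0],[0,0,-4,0,0,0],[0,0,-4,0,0,0]]]'
python3 -m pendant '[[[0,0,-0.5,0,0,0],[0,0,-1,0,0,0],[0,0,-1,0,0,0]]]'
```

```text
clock: 9.6
tool_pos: [0.5315, 0.0091, 0.0325]
orientation: [-180.0, 0.0, 92.4]
force: [0.7, -0.7, -2.5]
opening: 0.048
clock: 9.98
tool_pos: [0.5315, 0.0091, 0.0316]
orientation: [180.0, 0.0, 92.4]
force: [0.4, -0.2, -2.5]
opening: 0.0479
```

```bash
python3 -m pendant '[[[0,0,-0.5,0,0,0],[0,0,-1,0,0,0],[0,0,-1,0,0,0]]]'
python3 -m pendant '[[[0,0,-0.5,0,0,0],[0,0,-1,0,0,0],[0,0,-1,0,0,0]]]'
```

```text
clock: 10.35
tool_pos: [0.5316, 0.0091, 0.0316]
orientation: [180.0, 0.0, 92.4]
force: [-4.7, 0.7, 11.1]
opening: 0.0477
clock: 10.72
tool_pos: [0.5316, 0.0092, 0.0316]
orientation: [179.9, 0.0, 92.4]
force: [-8.0, 1.5, 20.8]
opening: 0.0479
```

```bash
python3 -m pendant '[[[0,0,1,0,0,0],[0,0,2,0,0,0],[0,0,2,0,0,0],[0,0,2,0,0,0],[0,0,2,0,0,0],[0,0,2,0,0,0]]]' -1
python3 -m pendant '[[[0,0,5,0,0,0],[0,0,25,0,0,0],[0,0,60,0,0,0],[0,0,110,0,0,0],[0,0,160,0,0,0],[0,0,205,0,0,0],[0,0,228,0,0,0],[0,0,230,0,0,0]]]'
python3 -m pendant '[[[-2,20,0,0,0,1],[-5,60,0,0,0,2],[-9,105,0,0,0,4],[-14,150,0,0,0,5],[-19,195,0,0,0,6],[-24,240,0,0,0,8],[-28,285,0,0,0,9],[-30,310,0,0,0,10],[-32,317,0,0,0,10],[-32,317,0,0,0,10]]]'
python3 -m pendant '[[[0,0,0,0,0,0]]]'
python3 - <<'E'
from h import *
s=snap('wrist');t=snap('top');u=snap('scene');pickle.dump((s,t,u),open('s4.pkl','wb'))
q=onz(t,[(192,230),(243,219),(250.6,254.4),(198.6,266)],.008);print(q.round(4),q.mean(0))
c=lambda s,q:cv2.resize(s['pixels'][q[1]:q[3],q[0]:q[2],::-1],(400,300),interpolation=cv2.INTER_CUBIC)
cv2.imwrite('pics/w4.png',np.hstack([cv2.resize(s['pixels'][40:400,160:480,::-1],(400,450)),np.vstack([c(t,(310,200,390,260)),c(u,(260,225,340,285))])[:450]]))
E
```

```text
clock: 11.48
tool_pos: [0.5315, 0.0091, 0.0315]
orientation: [-180.0, 0.0, 92.4]
force: [-0.3, -0.8, -0.1]
opening: 0.0872
clock: 12.48
tool_pos: [0.5322, 0.0093, 0.2639]
orientation: [179.8, -0.1, 92.4]
force: [-0.4, 0.9, -0.2]
opening: 0.0878
clock: 13.72
tool_pos: [0.4993, 0.3257, 0.2611]
orientation: [-179.9, 0.0, 102.4]
force: [-0.4, -0.2, 0.7]
opening: 0.0877
clock: 13.85
tool_pos: [0.4996, 0.3251, 0.2616]
orientation: [-180.0, 0.0, 102.3]
force: [0.1, 0.0, -0.4]
opening: 0.0875
[[0.5287 0.3939 0.008 ]
 [0.5572 0.2712 0.008 ]
 [0.4715 0.2503 0.008 ]
 [0.4418 0.3746 0.008 ]] [0.49980343 0.32248924 0.008     ]
```

View pics/w4.png

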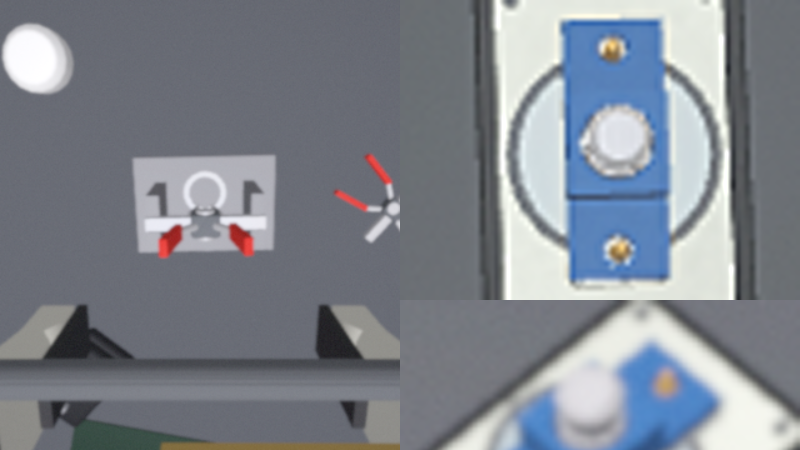

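The top view shows both pins through the plate's holes, so the plate is seated. The wrist crop shows the pliers below the tool, ring towards -x, with the handle tops at crop (170,242) and (242,240). Now for the exact pose.

```bash
python3 - <<'E'
from h import *
s,t,u=pickle.load(open('s4.pkl','rb'))
print('tcp',(s['pose']@np.linalg.inv(s['tool_from_camera']))[:3,3])
yaw=np.radians(12.4);ax=np.array([np.cos(yaw),np.sin(yaw)]);ay=np.array([-ax[1],ax[0]])
def comp(img,mk):
    n,l,st,c=cv2.connectedComponentsWithStats(mk.astype(np.uint8));return [(l==i) for i in range(1,n) if st[i,4]>15]
for nm,c,box in(('wrist',s,(260,150,385,260)),('top',t,(185,215,255,270)),('scene',u,(370,300,445,375))):
    h=cv2.cvtColor(c['pixels'],cv2.COLOR_RGB2HSV).astype(int);H,S,V=[h[...,i] for i in range(3)]
    reg=np.zeros(H.shape,bool);reg[box[1]:box[3],box[0]:box[2]]=1
    P,uu,vv=cloud(c);red=((H<8)|(H>172))&(S>120)&(V>50)&reg
    for m in comp(0,red):
        k=m[vv,uu];A=P[k];A=A[A[:,2]>.1]
        if len(A)<4:continue
        hi=A[A[:,2]>np.percentile(A[:,2],70)];print(nm,'red',len(A),'zmax',A[:,2].max().round(4),'mean',A.mean(0).round(4),'top',hi.mean(0).round(4))
    k=reg[vv,uu]&(P[:,2]>.078)&(P[:,2]<.09);A=P[k]
    r=cv2.minAreaRect((A[:,:2]*1000).astype(np.float32));print(nm,'bar+uprights',len(A),np.round(r[0],1),np.round(r[1],1),round(r[2],1),'median z',np.median(A[:,2]).round(4))
    br=reg&(V>170)&(S<40);k=br[vv,uu]&(P[:,2]>.078)&(P[:,2]<.09);A=P[k]
    if len(A)>5:r=cv2.minAreaRect((A[:,:2]*1000).astype(np.float32));print(nm,'bar',len(A),np.round(r[0],1),np.round(r[1],1),round(r[2],1),A[:,2].mean())
    k=br[vv,uu]&(P[:,2]>.012)&(P[:,2]<.035);A=P[k]
    if len(A)>5:print(nm,'ring',len(A),np.median(A[:,2]),cv2.minEnclosingCircle((A[:,:2]*1000).astype(np.float32)))
    k=reg[vv,uu]&(P[:,2]>.004)&(P[:,2]<.015);A=P[k];r=cv2.minAreaRect((A[:,:2]*1000).astype(np.float32));print(nm,'base',np.round(r[0],1),np.round(r[1],1),round(r[2],1))
E
```

```text
tcp [0.49960028 0.32512442 0.26162209]
wrist red 281 zmax 0.1517 mean [0.5034 0.3043 0.1396] top [0.5052 0.3017 0.15  ]
wrist red 290 zmax 0.1518 mean [0.4931 0.3497 0.1381] top [0.4935 0.3532 0.1501]
wrist bar+uprights 1454 [499.7 327.1] [44.5 92.4] 13.9 median z 0.0833
wrist bar 1286 [499.7 327.1] [44.1 92.4] 13.8 0.08353018371640593
wrist ring 347 0.02507454581329549 ((485.83367919921875, 324.6068115234375), 18.56887435913086)
wrist base [499.8 327.5] [ 90.  131.3] 13.5
top red 31 zmax 0.3413 mean [0.4915 0.3409 0.1518] top [0.4851 0.333  0.2122]
top bar+uprights 166 [494.8 323.6] [33.2 91. ] 14.3 median z 0.0832
top bar 117 [489.6 322.9] [29.  91.2] 7.0 0.08301161239492812
top ring 103 0.021420432299706915 ((494.24249267578125, 320.2597351074219), 66.5164794921875)
top base [500.3 326.8] [131.  167.1] 1.5
scene red 65 zmax 0.154 mean [0.5067 0.3066 0.1378] top [0.5059 0.3033 0.1505]
scene red 38 zmax 0.1524 mean [0.4962 0.3522 0.1402] top [0.4938 0.3539 0.1511]
scene bar+uprights 390 [499.3 328.6] [46.3 91.1] 13.5 median z 0.0842
scene bar 282 [499.6 328.7] [37.2 91. ] 10.8 0.08439348950150413
scene ring 116 0.02388210182937134 ((500.1005554199219, 330.090087890625), 65.43600463867188)
scene base [479.9 312.9] [179.  162.3] 44.3
```

```bash
python3 -m pendant '[[[0,1,-8,0,0,1],[0,2,-30,0,0,1.2],[0,2,-65,0,0,1.2],[0,2,-100,0,0,1.2],[0,2,-130,0,0,1.2],[0,2,-145,0,0,1.2],[0,2,-150,0,0,1.2],[0,2,-150,0,0,1.2]]]'
python3 -m pendant '[[[0,0,0,0,0,0],[0,0,0,0,0,0],[0,0,0,0,0,0],[0,0,0,0,0,0],[0,0,0,0,0,0],[0,0,0,0,0,0],[0,0,0,0,0,0],[0,0,0,0,0,0]]]' 1
```

```text
clock: 15.0
tool_pos: [0.4998, 0.3284, 0.1121]
orientation: [180.0, -0.0, 103.6]
force: [-0.5, 0.3, -0.4]
opening: 0.0878
clock: 16.0
tool_pos: [0.5007, 0.3285, 0.1134]
orientation: [179.8, -0.0, 103.6]
force: [-0.2, -2.5, 9.9]
opening: 0.0349
```

```bash
python3 -m pendant '[[[0,0,0,0,0,0],[0,0,3,0,0,0],[0,0,8,0,0,0],[0,0,18,0,0,0],[0,0,32,0,0,0],[0,0,52,0,0,0],[0,0,75,0,0,0],[0,0,95,0,0,0],[0,0,107,0,0,0],[0,0,110,0,0,0]]]'
python3 -m pendant '[[[0,0,0,0,0,0],[0,0,0,0,0,0]]]'
python3 - <<'E'
from h import *
s=snap('wrist');t=snap('top');u=snap('scene');pickle.dump((s,t,u),open('s5.pkl','wb'))
c=lambda s,q:cv2.resize(s['pixels'][q[1]:q[3],q[0]:q[2],::-1],(400,300),interpolation=cv2.INTER_CUBIC)
cv2.imwrite('pics/w5.png',np.vstack([cv2.resize(s['pixels'][120:420,160:480,::-1],(480,450)),cv2.resize(np.hstack([c(t,(170,180,290,270)),c(u,(330,230,490,350))]),(480,150))]))
E
```

```text
clock: 17.25
tool_pos: [0.4995, 0.3283, 0.2225]
orientation: [179.9, -0.1, 103.6]
force: [-0.1, -0.6, -3.2]
opening: 0.0348
clock: 17.5
tool_pos: [0.4991, 0.3278, 0.2206]
orientation: [-179.9, 0.0, 103.6]
force: [-0.0, -0.9, -2.1]
opening: 0.0349
```

View pics/w5.png

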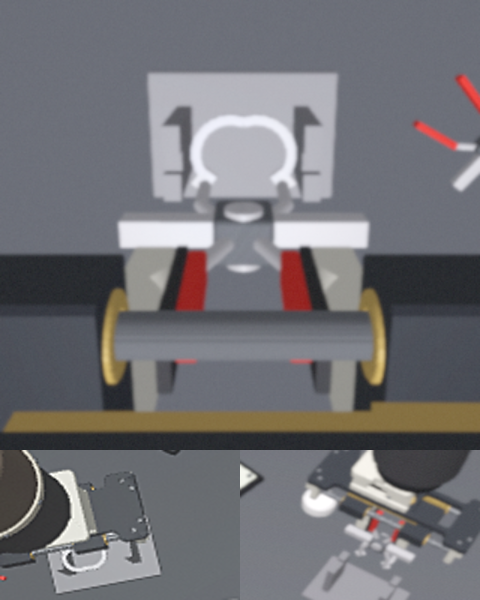

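The ring is open and the pliers are held level. I'll move over the stub, then measure the ring against the stub.

```bash
python3 -m pendant '[[[2,-15,0,0,0,0],[7,-50,0,0,0,0],[13,-95,0,0,0,0],[19,-140,0,0,0,0],[25,-185,0,0,0,0],[31,-230,0,0,0,0],[37,-270,0,0,0,0],[41,-300,0,0,0,0],[43,-313,0,0,0,0],[43,-316,0,0,0,0]]]'
python3 -m pendant '[[[0,0,-12,0,0,0],[0,0,-25,0,0,0],[0,0,-30,0,0,0],[0,0,-30,0,0,0],[0,0,-30,0,0,0]]]'
cat > rg.py <<'E'
from h import *
import sys
s=snap('wrist');pickle.dump(s,open(sys.argv[1]+'.pkl','wb'))
save(s,'pics/%s.png'%sys.argv[1],(200,160,420,380),2.5)
T=s['pose']@np.linalg.inv(s['tool_from_camera']);print('tcp',T[:3,3].round(4),get_obs()['orientation'])
P,u,v=cloud(s);zr=T[2,3]-.0885
k=(abs(P[:,0]-.531)<.035)&(abs(P[:,1]-.0094)<.035)&(v<300)
A=P[k];print('z hist',*zip(*[(round(x,3),n) for n,x in zip(*np.histogram(A[:,2],np.arange(.02,.14,.004))) if n>3]))
for nm,lo,hi in(('ring',zr-.004,zr+.006),('stub',.076,.0835)):
    B=A[(A[:,2]>lo)&(A[:,2]<hi)]
    if len(B)>20:print(nm,len(B),np.median(B[:,2]),cv2.minEnclosingCircle((B[:,:2]*1000).astype(np.float32)),B.min(0).round(4),B.max(0).round(4))
E
python3 rg.py w6
```

```text
clock: 18.9
tool_pos: [0.5424, 0.0114, 0.2215]
orientation: [-180.0, -0.0, 103.5]
force: [-0.7, -0.2, -1.7]
opening: 0.0349
clock: 19.52
tool_pos: [0.5428, 0.0124, 0.1918]
orientation: [180.0, 0.0, 103.6]
force: [0.6, 0.1, -3.3]
opening: 0.0351
tcp [0.5428 0.0124 0.1918] [1.79965159e+02 2.45681959e-03 1.03582895e+02]
z hist (np.float64(0.024), np.float64(0.032), np.float64(0.036), np.float64(0.04), np.float64(0.044), np.float64(0.048), np.float64(0.052), np.float64(0.056), np.float64(0.068), np.float64(0.072), np.float64(0.076), np.float64(0.08), np.float64(0.1), np.float64(0.104), np.float64(0.108), np.float64(0.112), np.float64(0.116), np.float64(0.12), np.float64(0.124), np.float64(0.128), np.float64(0.132)) (np.int64(19), np.int64(948), np.int64(79), np.int64(39), np.int64(48), np.int64(52), np.int64(1308), np.int64(59), np.int64(11), np.int64(90), np.int64(836), np.int64(190), np.int64(757), np.int64(348), np.int64(29), np.int64(33), np.int64(30), np.int64(32), np.int64(36), np.int64(44), np.int64(65))
ring 1114 0.10365990666117235 ((529.861083984375, 10.039457321166992), 26.631975173950195) [ 0.5057 -0.0161  0.0996] [0.5472 0.0363 0.1092]
stub 1026 0.07913665140912352 ((530.9113159179688, 9.895536422729492), 14.930607795715332) [ 0.5165 -0.0049  0.076 ] [0.5456 0.0241 0.0816]
```

View pics/w6.png

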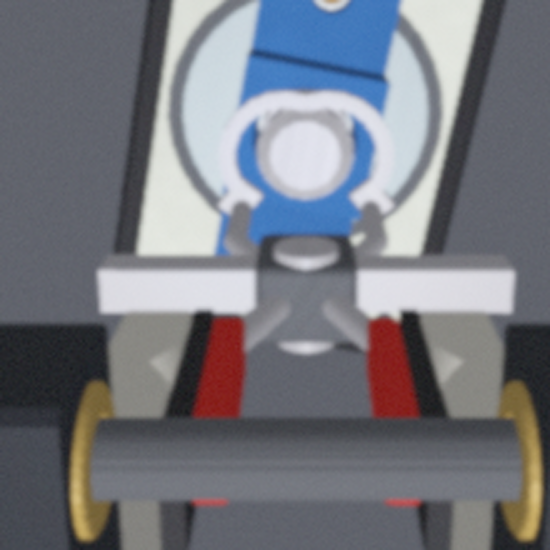

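The wrist view shows the open ring (crop (305,150), outer width about 170 px) around the stub top (crop (305,150)). I'll put numbers on this in the pliers frame.

```bash
cat > rf.py <<'E'
from h import *
import sys
s=pickle.load(open(sys.argv[1]+'.pkl','rb'));zr=float(sys.argv[2])
T=s['pose']@np.linalg.inv(s['tool_from_camera']);th=np.radians(13.6);M=np.array([[np.cos(th),np.sin(th)],[-np.sin(th),np.cos(th)]])
P,u,v=cloud(s);k=(abs(P[:,2]-zr)<.004)&(abs(P[:,0]-.531)<.04)&(abs(P[:,1]-.0094)<.04)
m=np.zeros((480,640),np.uint8);m[v[k],u[k]]=1
px=np.argwhere(m)[:,::-1]; g=s['pixels'].astype(int)
q=(onz(s,px,zr)[:,:2]-T[:2,3])@M.T*1000   # pliers frame rel. TCP
a=q[:,0];b=q[:,1]
print('n',len(q),'x',a.min().round(1),a.max().round(1),'y outer',b.min().round(1),b.max().round(1))
for x in(-22,-18,-14,-11,-8):
    r=b[abs(a-x)<1]
    if len(r) and (r>0).any() and (r<0).any(): print('x',x,'inner',r[r<0].max().round(1),r[r>0].min().round(1),'outer',r.min().round(1),r.max().round(1))
for y in(-6,-3,0,3,6):
    r=a[abs(b-y)<1];r=r[r<-12];print('y',y,'back arc',r.min().round(1),r.max().round(1))
B=P[(abs(P[:,2]-.0795)<.003)&(abs(P[:,0]-.531)<.03)&(abs(P[:,1]-.0094)<.03)&(v<300)]
if len(B)>20:
    c=np.array(cv2.minEnclosingCircle((B[:,:2]*1000).astype(np.float32))[0]);print('stub rel tcp pliers frame',(c-T[:2,3]*1000)@M.T)
E
python3 rf.py w6 .1037
```

```text
n 1102 x -36.1 -0.8 y outer -24.4 25.2
x -22 inner -18.6 19.8 outer -23.5 24.7
x -18 inner -19.4 20.6 outer -24.3 24.8
x -14 inner -18.8 20.0 outer -24.4 24.9
x -11 inner -16.7 17.9 outer -23.1 24.3
x -8 inner -12.5 13.7 outer -21.8 23.0
y -6 back arc -36.1 -31.2
y -3 back arc -36.1 -31.3
y 0 back arc -35.4 -30.6
y 3 back arc -35.4 -31.3
y 6 back arc -36.1 -31.3
stub rel tcp pliers frame [-11.98912244   0.41531222]
```

```bash
cat > rb.py <<'E'
from h import *
import sys
s=pickle.load(open(sys.argv[1]+'.pkl','rb'))
T=s['pose']@np.linalg.inv(s['tool_from_camera']);th=np.radians(13.6);M=np.array([[np.cos(th),np.sin(th)],[-np.sin(th),np.cos(th)]])
P,u,v=cloud(s);q=np.c_[(P[:,:2]-T[:2,3])@M.T,P[:,2]-T[2,3]]*1000
g=s['pixels'].max(2)[v,u]
k=(abs(q[:,0])<25)&(abs(q[:,1])<60)&(abs(q[:,2]+27)<4)&(g>150);A=q[k];print('bar top',len(A),A.min(0).round(1),A.max(0).round(1),np.median(A,0).round(1))
for y in(-38,-25,25,38):
    B=A[abs(A[:,1]-y)<5];B=B[B[:,2]>np.median(B[:,2])-3];print('  y',y,np.percentile(B[:,0],[2,98]).round(1),'z',np.median(B[:,2]).round(2))
# ring: bright only
k=(abs(q[:,0]+15)<25)&(abs(q[:,1])<30)&(abs(q[:,2]+88)<5);A=q[k];G=g[k]
c,_,_,_=np.linalg.lstsq(np.c_[A[:,:2],np.ones(len(A))][G>200],A[G>200,2],rcond=None);print('ring plane slope',c)
img=np.zeros((60,60),int)
for x in range(-36,2,2):
    r=A[abs(A[:,0]-x)<1];gg=G[abs(A[:,0]-x)<1];L=[]
    for sg in(-1,1):
        j=sg*r[:,1]>0
        if j.any():L.append((sg,(sg*r[j,1]).min().round(1),(sg*r[j,1]).max().round(1),r[j,2].mean().round(1),int(gg[j].mean())))
    print(x,L)
E
python3 rb.py w6
```

```text
bar top 2211 [-12.1 -46.  -31. ] [ 10.   46.7 -23.1] [ -1.6 -10.9 -28.9]
  y -38 [-6.3  3.6] z -28.89
  y -25 [-6.2  3.6] z -28.94
  y 25 [-6.3  3.4] z -28.86
  y 38 [-6.3  3.7] z -28.85
ring plane slope [-1.38851034e-02 -2.49385801e-04 -8.84721160e+01]
-36 [(-1, np.float64(0.5), np.float64(10.9), np.float64(-88.7), 204), (1, np.float64(0.2), np.float64(12.0), np.float64(-88.9), 202)]
-34 [(-1, np.float64(0.5), np.float64(15.7), np.float64(-88.2), 227), (1, np.float64(0.2), np.float64(16.1), np.float64(-88.2), 224)]
-32 [(-1, np.float64(0.5), np.float64(18.4), np.float64(-88.0), 228), (1, np.float64(0.2), np.float64(18.4), np.float64(-87.9), 228)]
-30 [(-1, np.float64(0.5), np.float64(19.9), np.float64(-87.9), 229), (1, np.float64(0.2), np.float64(20.3), np.float64(-88.1), 225)]
-28 [(-1, np.float64(13.7), np.float64(21.2), np.float64(-88.1), 230), (1, np.float64(15.4), np.float64(21.7), np.float64(-88.1), 227)]
-26 [(-1, np.float64(15.8), np.float64(22.8), np.float64(-88.4), 229), (1, np.float64(17.0), np.float64(23.0), np.float64(-88.3), 229)]
-24 [(-1, np.float64(17.2), np.float64
[... 1023 characters left out ...]
, np.float64(-88.4), 224)]
-8 [(-1, np.float64(12.6), np.float64(21.9), np.float64(-88.7), 219), (1, np.float64(14.5), np.float64(23.1), np.float64(-88.4), 223)]
-6 [(-1, np.float64(11.9), np.float64(23.3), np.float64(-88.5), 223), (1, np.float64(13.0), np.float64(23.9), np.float64(-88.5), 221)]
-4 [(-1, np.float64(13.3), np.float64(24.1), np.float64(-87.3), 193), (1, np.float64(14.5), np.float64(25.3), np.float64(-87.5), 196)]
-2 [(-1, np.float64(14.1), np.float64(23.4), np.float64(-88.6), 206), (1, np.float64(16.0), np.float64(25.3), np.float64(-88.1), 192)]
0 [(-1, np.float64(21.3), np.float64(21.3), np.float64(-88.8), 169), (1, np.float64(22.4), np.float64(23.3), np.float64(-88.8), 172)]
```

```bash
python3 -m pendant '[[[1,0,-3,0,0,0],[1.7,0.4,-10,0,0,0],[1.7,0.4,-16,0,0,0],[1.7,0.4,-20,0,0,0],[1.7,0.4,-20.5,0,0,0],[1.7,0.4,-20.5,0,0,0]]]'
python3 rg.py w7; python3 rb.py w7 | sed -n '1,6p;9,10p;14,26p'
```

```text
clock: 20.32
tool_pos: [0.5443, 0.0125, 0.1711]
orientation: [180.0, 0.0, 103.6]
force: [-0.6, -0.0, -2.3]
opening: 0.0345
tcp [0.5443 0.0125 0.1711] [1.79983601e+02 1.54453682e-03 1.03569172e+02]
z hist (np.float64(0.024), np.float64(0.028), np.float64(0.032), np.float64(0.036), np.float64(0.04), np.float64(0.044), np.float64(0.048), np.float64(0.052), np.float64(0.056), np.float64(0.068), np.float64(0.072), np.float64(0.076), np.float64(0.08), np.float64(0.084), np.float64(0.088), np.float64(0.092), np.float64(0.096), np.float64(0.1), np.float64(0.104), np.float64(0.108), np.float64(0.112), np.float64(0.116), np.float64(0.12), np.float64(0.124), np.float64(0.128), np.float64(0.132)) (np.int64(24), np.int64(8), np.int64(1033), np.int64(68), np.int64(55), np.int64(54), np.int64(63), np.int64(1274), np.int64(98), np.int64(26), np.int64(133), np.int64(957), np.int64(1260), np.int64(88), np.int64(31), np.int64(31), np.int64(29), np.int64(39), np.int64(36), np.int64(39), np.int64(67), np.int64(57), np.int64(41), np.int64(9), np.int64(44), np.int64(242))
ring 1908 0.08212104173380907 ((53
[... 1667 characters left out ...]
oat64(23.7), np.float64(-90.3), 224)]
-8 [(-1, np.float64(0.5), np.float64(21.8), np.float64(-90.0), 221), (1, np.float64(0.3), np.float64(23.1), np.float64(-90.1), 222)]
-6 [(-1, np.float64(0.5), np.float64(23.3), np.float64(-89.8), 222), (1, np.float64(0.3), np.float64(24.4), np.float64(-89.8), 221)]
-4 [(-1, np.float64(0.5), np.float64(24.1), np.float64(-88.9), 202), (1, np.float64(0.3), np.float64(25.4), np.float64(-89.2), 205)]
-2 [(-1, np.float64(0.5), np.float64(23.4), np.float64(-90.0), 202), (1, np.float64(0.3), np.float64(24.6), np.float64(-90.1), 208)]
0 [(-1, np.float64(1.2), np.float64(1.2), np.float64(-93.0), 197), (1, np.float64(1.7), np.float64(23.3), np.float64(-91.8), 201)]
```

View pics/w7.png

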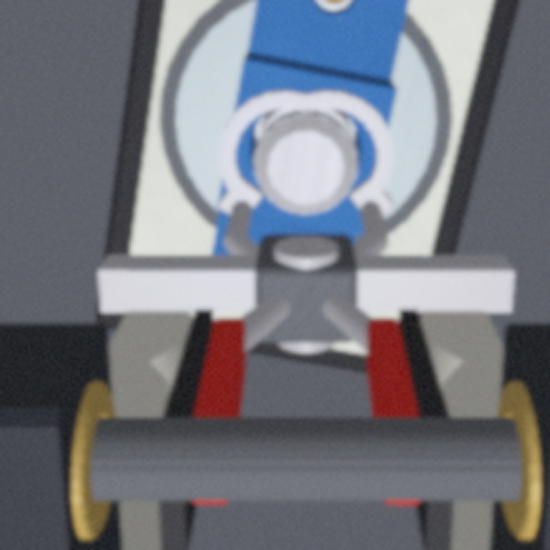

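The ring is centred: about 2 mm clear at the back and 2.5 mm at the ends once perspective is allowed for. Now I'll descend to the groove.

```bash
python3 -m pendant '[[[-0.3,0,-2,0,0,0],[-0.3,0,-4,0,0,0],[-0.3,0,-6,0,0,0],[-0.3,0,-8,0,0,0],[-0.3,0,-10,0,0,0],[-0.3,0,-10,0,0,0]]]'
python3 -m pendant '[[[0,0,-2,0,0,0],[0,0,-4,0,0,0],[0,0,-6,0,0,0],[0,0,-7.7,0,0,0],[0,0,-7.7,0,0,0],[0,0,-7.7,0,0,0]]]'
python3 rg.py w8; python3 rb.py w8 | sed -n '1,26p'
```

```text
clock: 21.12
tool_pos: [0.5442, 0.0126, 0.1608]
orientation: [180.0, -0.0, 103.6]
force: [2.0, -0.6, -3.2]
opening: 0.0353
clock: 21.88
tool_pos: [0.5438, 0.0125, 0.1533]
orientation: [-180.0, -0.0, 103.6]
force: [-0.6, -1.3, -2.1]
opening: 0.0349
tcp [0.5438 0.0125 0.1533] [-1.79992881e+02 -9.92413153e-04  1.03572044e+02]
z hist (np.float64(0.024), np.float64(0.028), np.float64(0.032), np.float64(0.036), np.float64(0.04), np.float64(0.044), np.float64(0.048), np.float64(0.052), np.float64(0.056), np.float64(0.06), np.float64(0.064), np.float64(0.068), np.float64(0.072), np.float64(0.076), np.float64(0.08), np.float64(0.084), np.float64(0.088), np.float64(0.092), np.float64(0.096), np.float64(0.1), np.float64(0.104), np.float64(0.108), np.float64(0.112), np.float64(0.116), np.float64(0.12), np.float64(0.124), np.float64(0.128), np.float64(0.132)) (np.int64(22), np.int64(11), np.int64(1009), np.int64(79), np.int64(66), np.int64(84), np.int64(90), np.int64(1093), np.int64(145), np.int64(83), np.int64(976), np.int64(67), np.int64(189), np.int64(1153), np.int64(268), np.int64(34), np.int
[... 2566 characters left out ...]
, np.float64(-88.4), 219)]
-8 [(-1, np.float64(15.3), np.float64(21.9), np.float64(-88.2), 225), (1, np.float64(15.8), np.float64(23.1), np.float64(-88.2), 224)]
-6 [(-1, np.float64(14.7), np.float64(23.3), np.float64(-88.3), 220), (1, np.float64(15.9), np.float64(24.5), np.float64(-88.4), 219)]
-4 [(-1, np.float64(14.1), np.float64(24.1), np.float64(-87.2), 190), (1, np.float64(15.2), np.float64(25.4), np.float64(-87.2), 191)]
-2 [(-1, np.float64(14.0), np.float64(23.3), np.float64(-88.8), 200), (1, np.float64(16.0), np.float64(24.6), np.float64(-88.6), 211)]
0 [(-1, np.float64(21.3), np.float64(21.3), np.float64(-89.0), 164), (1, np.float64(23.3), np.float64(23.3), np.float64(-89.1), 215)]
```

View pics/w8.png

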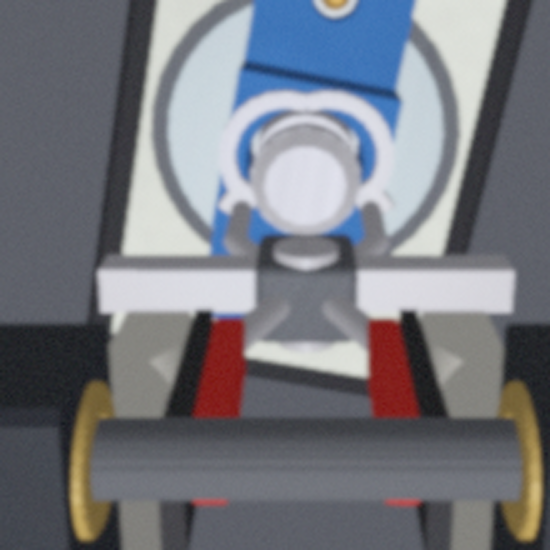

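The ring's top surface measures 65.1 mm, so its middle is at 63.6 mm, level with the groove. The only wrist load is the pliers' weight. I'll let it settle and hand in.

```bash
python3 -m pendant '[[[0,0,0,0,0,0],[0,0,0,0,0,0],[0,0,0,0,0,0]]]'; python3 -c "
from plant import *
print(close_job())"
```

```text
clock: 22.3
tool_pos: [0.5439, 0.0125, 0.1534]
orientation: [180.0, -0.0, 103.6]
force: [0.1, -0.1, -2.6]
opening: 0.0352
the job is handed in; nothing more can be done
None
```

I put the blue plate on the far nest and handed in the job at 22.3 s, with the pliers still squeezed and the open ring held around the groove. No verdict was reported.

- **Plate:** it stopped at the height expected for a flush fit and took about 21 N of downward press. After I let go, both pins showed through its holes. I did not measure its final height or tilt separately.
- **Pliers:** they were lifted straight out of the stand and stayed squeezed, with the handles about 35 mm apart. The cross-bar and ring both measured level.
- **Ring:** its top is at 65.1 mm, so its middle is at about 63.6 mm against a target of 63.5 mm. The wrist carries only the pliers' weight, 2 to 3 N, so I saw no sign of it touching the stub or plate.
- **Centring:** the given ring point put the ring's middle about 0.7 to 1 mm away from where the gaps around the stub looked even. I centred by the visible gaps, which is within the 5 mm limit.
- **Camera disagreement:** the cameras differed by 2 to 4 mm in y for the plate, the nest and the stand. I used the close wrist views, and the plate fitting without resistance agreed with them.
- **Bystanders:** I did not touch the mouse, the step gauge or the lens cap, but I did not measure their positions again at the end.

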